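# Sort the parts of stripped fishing reels into their trays

## Task

Sort the reel parts lying on the bench: one spool upright in each bay of the divided wooden tray, both cranks lying flat on the floor of the shallow white tray, knobs up and not one on the other, and the brass gear in the round dish with its shaft up. Set the parts down rather than dropping or throwing them, and leave the oil bottle and the grease jar standing where they are.

Things in the scene. Friction and masses are not known exactly. Their poses are not given: they have to be found in the camera images.
- spool_large: The larger fishing-reel spool, bare metal, loose, standing upright: round skirt 48 mm across and 10 mm high at the bottom, narrower barrel, upper lip 44 mm across whose top is 32 mm up, and on it a black plastic drag knob 20 mm across and 14 mm high (top at 46 mm), good to grip from above. Origin: centre of the underside; z up along its axis.
- spool_small: The smaller fishing-reel spool, bare metal, loose, standing upright: round skirt 38 mm across and 10 mm high at the bottom, narrower barrel, upper lip 35 mm across whose top is 24 mm up, and on it a black plastic drag knob 16 mm across and 14 mm high (top at 38 mm), good to grip from above. Origin: centre of the underside; z up along its axis.
- crank_large: The longer reel crank, loose, lying flat: straight metal arm 14 mm wide, 10 mm high; at one end a dark hub 20 mm across, 16 mm high, at the other an upright black knob 22 mm across, top 34 mm up; 70 mm between hub and knob axes. Origin: underside, under the middle of the arm (near its balance point; grip across the arm here). x points along the arm from hub to knob, z up.
- crank_small: The shorter reel crank, loose, lying flat: straight metal arm 14 mm wide, 10 mm high; at one end a dark hub 20 mm across, 16 mm high, at the other an upright black knob 22 mm across, top 28 mm up; 56 mm between hub and knob axes. Origin: underside, under the middle of the arm (near its balance point; grip across the arm here). x points along the arm from hub to knob, z up.
- gear: Brass toothed drive gear of a reel, loose, lying flat: 43 mm across the teeth and 8 mm thick, a collar 18 mm across up to 14 mm, then an upright steel shaft 10 mm across whose top is 40 mm up, good to grip. Origin: centre of the underside; z up along the shaft.
- two_bay_tray: Light wooden tray that stands fast on the bench, for the spools: 164 mm (its x) by 114 mm (its y), walls 5 mm thick and 20 mm high, floor 4 mm thick, a 6 mm divider of wall height across the middle (at x = 0, along y), so two bays, each 74 by 104 mm inside, centred at x = +40 and -40 mm. Origin: centre of the underside; z up.
- flat_tray: Undivided shallow white metal tray that stands fast on the bench, for the cranks: 150 mm (its x) by 130 mm (its y), walls 3 mm thick and 14 mm high, floor 3 mm thick. Origin: centre of the underside; z up.
- round_dish: Round steel dish that stands fast on the bench, for the gear: 106 mm across the rim, 16 mm high, wall and floor 3 mm thick, flat floor about 94 mm across inside. Origin: centre of the underside; z up.
- oil_bottle: Bystander: small loose yellow oil bottle with a red cap, 32 mm across, 66 mm high, standing among the parts. Origin: centre of its underside.
- grease_jar: Bystander: small loose amber grease jar with a white cap, 40 mm across, 42 mm high, standing among the parts. Origin: centre of its underside.
Mind the look-alikes: they are no part of the job. Leave any pink or red look-alike of the spool_small alone.

How it is judged:
By the outcome, as a careful person would: the job done as asked, in the order asked, and still so for the second after the job is handed in, with the robot touching nothing.
It also fails if it takes over 115 s, if anything falls off the work surface, if the arm or the gripper's body presses on something with over 40 N, if the wrist force passes 120 N, or if a joint passes its speed limit or range.

## Robot

A 6-joint arm with a two-finger parallel gripper is mounted at the origin on the work surface. World frame = base frame: x ahead of the robot, y to its left, z up, the work surface at z = 0. Lengths are in m, angles in rad, forces in N, time in s.
With the tool pointing down it reaches from about 0.375 to 0.925 m from the base axis. Payload 5.7 kg.
Tool frame: the origin (TCP) lies at the very end of the fingers, on their centre line; the grasp point (between the pads) lies 19 mm behind it; z points along the fingers, y is the line along which they close (so a half turn about z gives the same grasp; the last joint's range is limited). The gripper opens to 88 mm and grips with 3 to 60 N. Pads are 20 mm wide; open, the fingers measure 115 mm over their backs; the gripper's body (75 mm by 178 mm) begins 61 mm behind the grasp point.
Start: joints at [-1.359, 0.359, 1.51, -0, 1.272, -0.115], TCP at [0.193, -0.568, 0.223] pointing down, gripper open.
Joint ranges: [-2.97, 2.97], [-1.01, 2.36], [0.21, 2.38], [-0.96, 4.11], [0.2, 2.71], [-2.98, 2.98]. Speed limits (rad/s): [2.39, 2.39, 3.14, 3.14, 3.14, 3.14].

## Interface

Orientations are given as a unit quaternion [w, x, y, z].
In Python, from station import get_obs, read_camera, camera_info, job_done gives the robot as it stands. The module is installed in compiled form; this text tells all that it offers.
- The arm moves only by the tool play_rows, never from a script. Its arguments are lists of equal length, an entry for each row: "rot": the turn, a rotation vector about the tool's x, y, z in degrees, a list of three; "slide": the shift along the tool's x, y, z in m, a list of three; "jaw": the opening in per cent of the stroke, from 0 (shut) to 100 (fully open). In form: {"rot": [[wx, wy, wz], ...], "slide": [[dx, dy, dz], ...], "jaw": [jaw, ...]}. A call has 1 to 12 rows; each row is the pose to reach, as a shift and turn from the pose commanded when the call began, along the tool's axes at that moment; what a row does not reach only later rows make up. A row lasts 1/12 s, in which the tool goes at most 41.7 mm and 7.16 degrees, less where a joint would pass 70% of its speed; a pose out of reach is approached as far as the arm can. A call with a gripper value outside its range is refused whole. The fingers move at their own pace and stop on an object; "squeeze" is the grip in N (left out, the last holds). Time passes only in rows, so rows that repeat a pose let the fingers close. It gives the time, the measured TCP pose, the force, the opening and the grip force at its end, in the units of the state.
- get_obs(): the state, without advancing time (a new reading comes with each control period).
- read_camera(name): name is "scene" or "side" or "wrist"; returns the picture (384x512x3 uint8, red, green, blue); there is no depth.
- camera_info(name): a dict with "vfov" (degrees; the focal length in pixels is half the picture's height over the tangent of half this angle, whatever the lens; pixels are square), "cx", "cy" (the principal point, pixels), "R" (3x3) and "t" (3): a world point X has camera coordinates R X + t. Camera axes: x right, y down, z forward; pixel columns grow to the right and rows downward; lengths in m; the calibration is good to about 2 mm. A picture is of the moment at which its call begins: read the wrist's pose just before it. camera_info takes no time and is no camera call; for the wrist camera it gives the pose at the moment of the call.
- job_done(): hands the job in; it is judged then, once.
The state is a dict: "t": time; "joint_pos": joint angles; "qd": joint speeds; "joint_efforts": joint torques, N m; "ee_pos": TCP position; "ee_rot": TCP orientation; "force": force on the tool from outside, world axes, zero at the start; "torque": the same for the moment, N m; "opening": finger opening in m; "finger_force": force on a finger pad.
Only numpy, scipy, OpenCV 4.12 (cv2) and the standard library are available. Lean on these libraries where they do the work, as an engineer would, in place of code of your own. Each camera call takes 0.05 s, during which the arm holds its last target. There are 200 camera calls.

## Working session

There is one attempt and no reset: what is moved stays moved. The work goes in short steps, Python scripts to look and compute and a tool call to move; the robot and the scene stay as the last step left them, time stands still between calls to the robot, and variables do not carry over. Pictures are saved under pics/ and viewed, at most 14 in all, crops included, and the job is handed in when it is done.

Besides the shell and the picture viewer there is one more tool, called after "Emit:" by a JSON object that holds its "fn" and its "kwargs", one argument or row to a line. play_rows: Moves the arm, as the interface text tells. Its arguments: {"type":"object","properties":{"rot":{"type":"array"},"slide":{"type":"array"},"jaw":{"type":"array"},"squeeze":{"type":"number"}},"required":["rot","slide","jaw"]}

```bash
mkdir -p pics
python3 - <<'E'
from station import *
import cv2
o=get_obs(); print(o)
for n in ["scene","side"]:
    i=camera_info(n); print(n,i)
    cv2.imwrite(f"pics/{n}0.png",cv2.resize(read_camera(n)[:,:,::-1],None,fx=1.5625,fy=1.5625,interpolation=cv2.INTER_CUBIC))
E
```

```text
{'t': 0.0, 'joint_pos': array([-1.35910968e+00,  3.59490536e-01,  1.51144220e+00, -4.11111934e-05,
        1.27248699e+00, -1.15096721e-01]), 'qd': array([-0.00053192,  0.00131781,  0.00119003, -0.00163963, -0.00099702,
        0.0002551 ]), 'joint_efforts': array([-4.05592393e-03, -5.15378630e+01, -2.70726711e+01,  6.70260005e-02,
        3.50578094e-02, -1.30223534e-04]), 'ee_pos': array([ 0.19243189, -0.56756867,  0.22181449]), 'ee_rot': array([-9.11520708e-04,  9.86679851e-01,  1.62671558e-01, -6.37212720e-05]), 'force': array([-0.29516099,  1.21901041, -0.61941207]), 'torque': array([-0.00444065, -0.05998935,  0.00587765]), 'finger_force': 0.0, 'opening': 0.08812204316050251}
scene {'vfov': 42.48539159170418, 'cx': 262.7741594472018, 'cy': 192.5878742668067, 'R': array([[ 0.7226604 ,  0.69120219,  0.00122069],
       [ 0.52808081, -0.5509738 , -0.64618769],
       [-0.44597378,  0.46761888, -0.76317755]]), 't': array([-0.36013817, -0.24806769,  1.48901784])}
side {'vfov': 46.77335627952209, 'cx': 260.73541575108044, 'cy': 187.56343230021326, 'R': array([[-0.82217584, -0.56921757,  0.00427132],
       [-0.35850552,  0.51196647, -0.78061779],
       [ 0.44215459, -0.64333638, -0.6249941 ]]), 't': array([0.42606325, 0.21700136, 0.8350505 ])}
```

View pics/scene0.png

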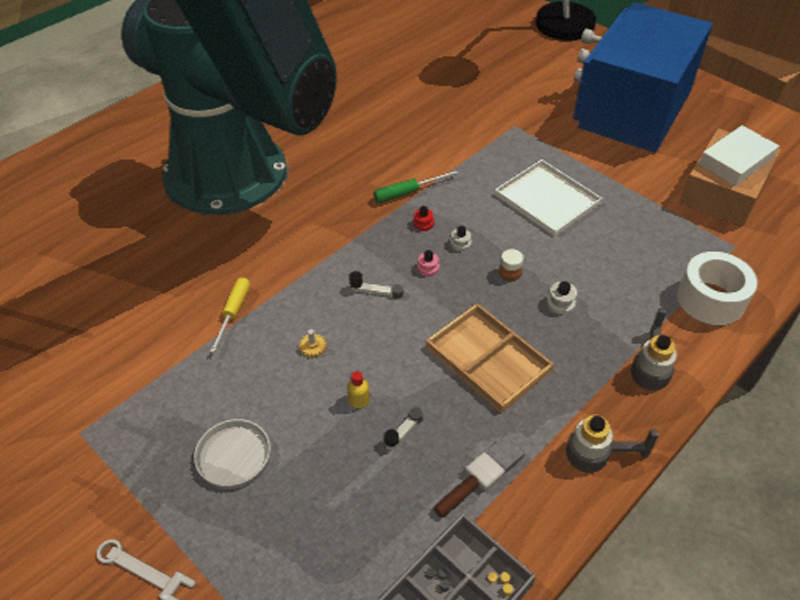

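View pics/side0.png

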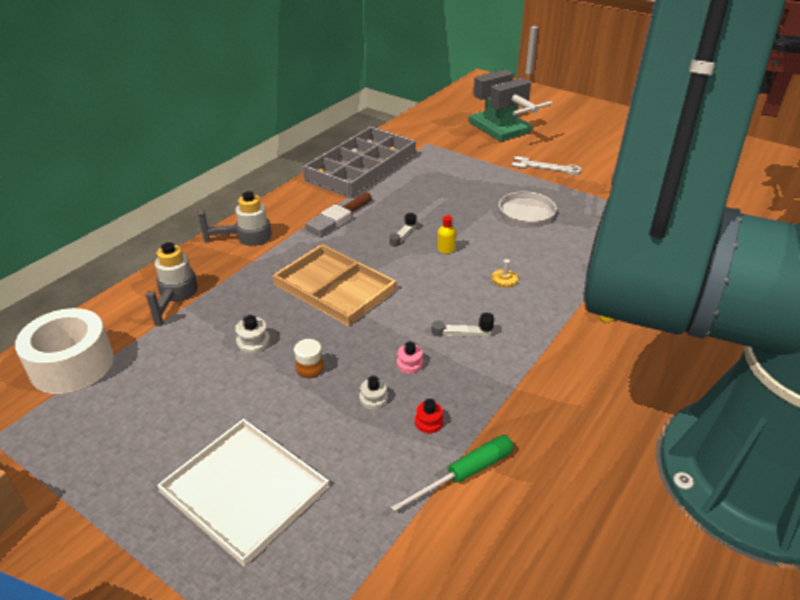

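The two views show these parts (pixels in the enlarged scene view):
- **Spools:** bare-metal spools at (562,297), the large one, and (461,238), the small one. The pink (428,262) and red (424,218) ones are look-alikes.
- **Cranks:** at (376,290) and (403,426).
- **Gear and containers:** gear (312,343), dish (233,453), wooden tray (489,356), white tray (547,196).

```bash
cat > h.py <<'E'
from station import *
import cv2, numpy as np
def ray(n,uv,i=None):
    i=i or camera_info(n); f=192/np.tan(np.radians(i['vfov']/2))
    d=np.array([(uv[0]-i['cx'])/f,(uv[1]-i['cy'])/f,1.])
    return -i['R'].T@i['t'], i['R'].T@d
def plane(n,uv,z,i=None):
    c,d=ray(n,uv,i); return (c+d*(z-c[2])/d[2])[:2]
def tri(uv1,uv2):
    A=np.zeros((3,3));b=np.zeros(3)
    for n,uv in(("scene",uv1),("side",uv2)):
        c,d=ray(n,uv);d=d/np.linalg.norm(d);P=np.eye(3)-np.outer(d,d);A+=P;b+=P@c
    return np.linalg.solve(A,b)
def blob(mask,seed):
    k,l,s,c=cv2.connectedComponentsWithStats(mask.astype(np.uint8))
    best=[j for j in range(1,k) if s[j,4]>=12]
    j=min(best,key=lambda j:np.linalg.norm(c[j]-seed)); return c[j],s[j],l==j
E
cat > m.py <<'E'
from h import *
I={n:read_camera(n) for n in("scene","side")}
HSV={n:cv2.cvtColor(I[n],cv2.COLOR_RGB2HSV) for n in I}
K=1.5625
S={ # name: scene seed, side seed, z of centre, maxV
'spL':((563,288),(250,323),.039,45),'spS':((461,231),(373,383),.031,45),
'Aknob':((356,278),(487,322),.022,45),'Ahub':((397,291),(438,328),.008,75),
'Bknob':((391,437),(411,219),.022,45),'Bhub':((416,414),(395,238),.008,75),
'redknob':((424,211),(430,406),.031,45),'pinkknob':((428,256),(410,348),.031,45)}
for k,(a,b,z,v) in S.items():
    u={}
    for n,s in(("scene",a),("side",b)):
        m=HSV[n][:,:,2]<v
        c,st,_=blob(m,np.array(s)/K); u[n]=c; print(k,n,np.round(c*K,0),st[2:],np.round(plane(n,c,z),4))
    print('   tri',np.round(tri(u['scene'],u['side']),4))
def hs(n,seed,lo,hi,z,name,r=70):
    h=HSV[n]; m=cv2.inRange(h,lo,hi); w=np.zeros_like(m); x,y=(np.array(seed)/K).astype(int); w[max(y-r,0):y+r,max(x-r,0):x+r]=1
    m=cv2.morphologyEx(m*w,cv2.MORPH_CLOSE,np.ones((5,5)))
    _,st,l=blob(m>0,np.array(seed)/K); p=np.argwhere(l)[:,::-1].astype(np.int32)
    hull=cv2.convexHull(p); M=cv2.moments(hull); c=np.array([M['m10'],M['m01']])/M['m00']
    W=np.array([plane(n,q[0],z) for q in hull]).astype(np.float32)
    print(name,n,np.round(c*K),st[2:],'ctr',np.round(plane(n,c,z),4)); return W
for n,t,w,d,g,b,j in(("scene",(547,196),(489,356),(233,453),(313,348),(358,394),(511,270)),("side",(243,488),(335,284),(527,209),(505,278),(447,240),(309,362))):
    pass
for n,t,w,g,b,j in(("scene",(547,196),(489,356),(313,346),(358,394),(511,270)),("side",(243,488),(335,284),(505,278),(447,240),(309,365))):
    for name,s,lo,hi,z in(('flat',t,(0,0,170),(180,70,255),.007),('wood',w,(8,70,110),(25,255,255),.010)):
        W=hs(n,s,lo,hi,z,name); print('   rect',cv2.minAreaRect(W*1000))
    for name,s,lo,hi,z in(('gear',g,(15,110,90),(35,255,255),.005),('bottle',b,(22,160,90),(35,255,255),.025),('jar',j,(5,150,60),(20,255,255),.014)):
        W=hs(n,s,lo,hi,z,name,14); print('   size',np.round(np.ptp(W,axis=0),3))
tiles=[]
for n,s in(("scene",(233,453)),("scene",(312,343)),("scene",(376,288)),("scene",(404,426)),("scene",(450,240)),("side",(527,209)),("side",(505,275)),("side",(465,325)),("side",(403,230)),("side",(400,385))):
    x,y=(np.array(s)/K).astype(int); r=32
    tiles.append(cv2.resize(I[n][y-r:y+r,x-r:x+r,::-1],(160,160),interpolation=cv2.INTER_CUBIC))
cv2.imwrite("pics/crops.png",np.vstack([np.hstack(tiles[:5]),np.hstack(tiles[5:])]))
for n,s in(("scene",(233,453)),("side",(527,209))):
    g=cv2.cvtColor(I[n],cv2.COLOR_RGB2GRAY); x,y=(np.array(s)/K).astype(int);r=32
    e=cv2.Canny(g[y-r:y+r,x-r:x+r],60,160); p=np.argwhere(e)[:,::-1]+[x-r,y-r]
    hull=cv2.convexHull(p.astype(np.int32)); W=np.array([plane(n,q[0],.016) for q in hull]).astype(np.float32)
    print('dish',n,cv2.minEnclosingCircle(W),cv2.fitEllipse(W*1000))
E
python3 m.py
```

```text
spL scene [563. 288.] [ 8  8 48] [0.6667 0.1813]
spL side [250. 322.] [ 7  9 50] [0.665  0.1821]
   tri [0.6661 0.1817 0.0382]
spS scene [461. 231.] [ 5  7 28] [0.4554 0.1713]
spS side [373. 383.] [ 6  8 41] [0.455  0.1707]
   tri [0.4552 0.171  0.0311]
Aknob scene [355. 279.] [ 8 10 64] [ 0.3983 -0.0288]
Aknob side [486. 322.] [ 9 11 80] [ 0.3982 -0.0296]
   tri [ 0.3982 -0.0291  0.0223]
Ahub scene [397. 295.] [ 7  6 30] [0.4632 0.0034]
Ahub side [410. 347.] [ 6  8 42] [0.4673 0.0675]
   tri [ 0.4663  0.0306 -0.0164]
Bknob scene [391. 438.] [ 9 11 80] [ 0.6517 -0.2009]
Bknob side [410. 219.] [ 6  7 38] [ 0.6474 -0.195 ]
   tri [ 0.6503 -0.1995  0.0186]
Bhub scene [415. 418.] [10  6 28] [ 0.6484 -0.1468]
Bhub side [397. 242.] [ 5  4 14] [ 0.6368 -0.1389]
   tri [ 0.6439 -0.1452  0.0015]
redknob scene [423. 211.] [ 4  7 24] [0.3731 0.162 ]
redknob side [429. 406.] [ 6  8 45] [0.3729 0.1622]
   tri [0.373  0.1621 0.0308]
pinkknob scene [428. 255.] [ 5  7 30] [0.454  0.0889]
pinkknob side [409. 347.] [ 5  7 32] [0.4542 0.0881]
   tri [0.4541 0.0885 0.0314]
flat scene [548. 194.] [  68  
[... 778 characters left out ...]
   rect ((654.0216064453125, 12.400218963623047), (131.71810913085938, 183.4796142578125), 85.853271484375)
gear side [504. 278.] [ 18  12 162] ctr [ 0.4375 -0.1592]
   size [0.045 0.046]
bottle side [446. 239.] [ 12  18 176] ctr [ 0.559  -0.1734]
   size [0.053 0.074]
jar side [309. 368.] [ 18  12 131] ctr [0.5539 0.1856]
   size [0.039 0.038]
dish scene ((0.5021136999130249, -0.3705555200576782), 0.0625189021229744) ((502.8581848144531, -371.2769470214844), (112.1965103149414, 125.24102783203125), 42.19652557373047)
dish side ((0.5023632049560547, -0.42494842410087585), 0.14130206406116486) ((521.9647827148438, -430.5884704589844), (170.83067321777344, 297.84619140625), 11.933414459228516)
```

View pics/crops.png

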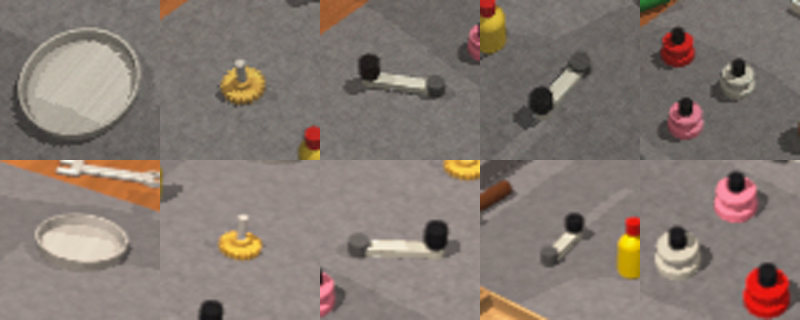

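The tiles show that the bare-metal spool, not the pink or red one, is spool_small. The hubs, shaft top and dish rim are clear, so I'll cast rays for those now.

```bash
python3 - <<'E'
from h import *
def both(name,a,b,z): print(name,plane('scene',a,z).round(4),plane('side',b,z).round(4),tri(a,b).round(4))
both('Ahub',(254,186),(280.2,210),.008)
both('Bhub',(266,265.4),(252.4,154),.008)
both('dish',(149,289.8),(337.8,133.6),.008)
both('shafttop',(199,212.7),(323+0.8,176-9.5),.039)
both('shaftR',(199,212.7),(323.5,168),.039)
E
cat >> h.py <<'E'
def go(x,y,z,psi=None):
    """slide in tool axes & turn about tool z from the present pose"""
    o=get_obs(); w,a,b,c=o['ee_rot']; p0=2*np.degrees(np.arctan2(b,a))
    R=cv2.Rodrigues(2*np.arctan2(np.linalg.norm([a,b,c]),w)*np.array([a,b,c])/np.linalg.norm([a,b,c]))[0]
    d=R.T@(np.array([x,y,z])-o['ee_pos']); print('t',round(o['t'],2),'psi',round(p0,2),'slide',d.round(4),'rotz',None if psi is None else round((p0-psi+90)%180-90,1))
E
python3 -c "
from h import *
go(.666,.1817,.12);go(.666,.1817,.034)"
```

```text
Ahub [0.4574 0.0098] [0.4569 0.0096] [0.4571 0.0097 0.008 ]
Bhub [ 0.6453 -0.143 ] [ 0.6424 -0.1396] [ 0.6443 -0.1421  0.0058]
dish [ 0.5023 -0.3666] [ 0.5005 -0.3669] [ 0.5013 -0.3669  0.0075]
shafttop [ 0.4406 -0.1615] [ 0.438  -0.1603] [ 0.4392 -0.1612  0.0378]
shaftR [ 0.4406 -0.1615] [ 0.4356 -0.1542] [ 0.438  -0.1595  0.0349]
t 0.2 psi 18.72 slide [ 0.689  -0.5577  0.1029] rotz None
t 0.2 psi 18.72 slide [ 0.689  -0.5576  0.1889] rotz None
```

Crank A measures 70.5 mm between axes, so it is the large one. Crank B measures 57.7 mm, so it is the small one. I'm starting with the large spool.

Emit:
{"fn": "play_rows", "kwargs": {
  "rot": [
    [0, 0, 0],
    [0, 0, 0],
    [0, 0, 0],
    [0, 0, 0],
    [0, 0, 0],
    [0, 0, 0],
    [0, 0, 0],
    [0, 0, 0],
    [0, 0, 0],
    [0, 0, 0],
    [0, 0, 0],
    [0, 0, 0]
  ],
  "slide": [
    [0.03, -0.024, 0.002],
    [0.06, -0.048, 0.005],
    [0.09, -0.073, 0.01],
    [0.12, -0.097, 0.015],
    [0.15, -0.121, 0.02],
    [0.18, -0.146, 0.02],
    [0.21, -0.17, 0.02],
    [0.24, -0.194, 0.02],
    [0.27, -0.218, 0.02],
    [0.3, -0.243, 0.02],
    [0.33, -0.267, 0.02],
    [0.35, -0.283, 0.02]
  ],
  "jaw": [50, 50, 50, 50, 50, 50, 50, 50, 50, 50, 50, 50],
  "squeeze": 15
}}

```text
t: 1.2
ee_pos: [0.4342, -0.185, 0.2027]
ee_rot: [-0.0, 0.987, 0.163, 0.0]
force: [-0.2, -0.9, -0.0]
opening: 0.0438
finger_force: 0.0
```

Emit:
{"fn": "play_rows", "kwargs": {
  "rot": [
    [0, 0, 0],
    [0, 0, 0],
    [0, 0, 0],
    [0, 0, 0],
    [0, 0, 0],
    [0, 0, 0],
    [0, 0, 0],
    [0, 0, 0],
    [0, 0, 0],
    [0, 0, 0],
    [0, 0, 0],
    [0, 0, 0]
  ],
  "slide": [
    [0.03, -0.024, 0.002],
    [0.06, -0.048, 0.005],
    [0.09, -0.073, 0.01],
    [0.12, -0.097, 0.015],
    [0.15, -0.121, 0.02],
    [0.18, -0.146, 0.03],
    [0.21, -0.17, 0.04],
    [0.24, -0.194, 0.05],
    [0.27, -0.218, 0.06],
    [0.3, -0.243, 0.07],
    [0.33, -0.267, 0.08],
    [0.34, -0.275, 0.08]
  ],
  "jaw": [50, 50, 50, 50, 50, 50, 50, 50, 50, 50, 50, 50]
}}

```text
t: 2.2
ee_pos: [0.668, 0.1863, 0.1202]
ee_rot: [-0.001, 0.986, 0.164, -0.0]
force: [0.5, 0.1, -0.1]
opening: 0.0437
finger_force: 0.0
```

Run:
```python
from h import *
o=get_obs(); print(o['ee_pos'],o['opening']); go(.666,.1817,.034)
i=camera_info('wrist'); im=read_camera('wrist'); print(i)
cv2.imwrite('pics/w1.png',im[:,:,::-1])
```

```text
[0.66804372 0.18626364 0.12015769] 0.04374194172846032
t 2.2 psi 18.87 slide [-0.0034  0.0038  0.0862] rotz None
{'vfov': 60.84116655076621, 'cx': 258.62685318694696, 'cy': 191.9799199771145, 'R': array([[ 0.32227051, -0.94664482, -0.00230254],
       [-0.91792005, -0.31308442,  0.24372305],
       [-0.23144005, -0.0764312 , -0.96984214]]), 't': array([-0.03915308,  0.66675935,  0.45849398])}
```

View pics/w1.png

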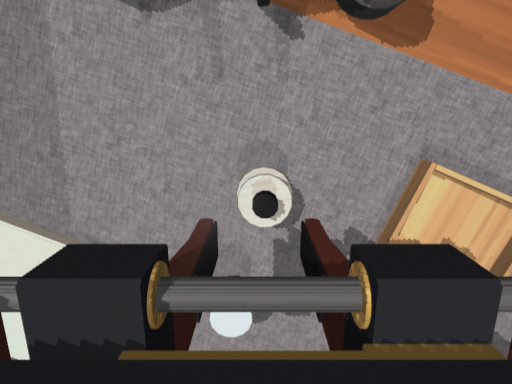

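The wrist view shows spool_large's black knob at (265,205) between the fingers. I'm descending onto it.

Emit:
{"fn": "play_rows", "kwargs": {
  "rot": [
    [0, 0, 0],
    [0, 0, 0],
    [0, 0, 0],
    [0, 0, 0],
    [0, 0, 0],
    [0, 0, 0],
    [0, 0, 0],
    [0, 0, 0],
    [0, 0, 0],
    [0, 0, 0],
    [0, 0, 0],
    [0, 0, 0]
  ],
  "slide": [
    [-0.003, 0.004, 0.02],
    [-0.003, 0.004, 0.045],
    [-0.003, 0.004, 0.065],
    [-0.003, 0.004, 0.078],
    [-0.003, 0.004, 0.085],
    [-0.003, 0.004, 0.085],
    [-0.003, 0.004, 0.085],
    [-0.003, 0.004, 0.085],
    [-0.003, 0.004, 0.085],
    [-0.003, 0.004, 0.085],
    [-0.003, 0.004, 0.085],
    [-0.003, 0.004, 0.085]
  ],
  "jaw": [50, 50, 50, 50, 50, 50, 15, 15, 15, 15, 15, 15]
}}

```text
t: 3.25
ee_pos: [0.6662, 0.1774, 0.0388]
ee_rot: [-0.0, 0.987, 0.163, 0.001]
force: [-1.3, 0.7, 4.8]
opening: 0.0192
finger_force: 15.0
```

Run:
```python
from h import *
o=get_obs(); print(o['ee_pos'],o['opening'],o['finger_force'],o['force'])
go(.666,.1817,.034); go(.693,.0115,.034);go(.613,.0175,.034)
```

```text
[0.66617441 0.17736637 0.03878496] 0.019150011081499125 15.000630766153336 [-1.31886124  0.6634058   4.81882063]
t 3.25 psi 18.73 slide [ 0.0012 -0.0042  0.0048] rotz None
t 3.25 psi 18.73 slide [-0.0279  0.1657  0.0047] rotz None
t 3.25 psi 18.73 slide [-0.1017  0.1343  0.0046] rotz None
```

Emit:
{"fn": "play_rows", "kwargs": {
  "rot": [
    [0, 0, 0],
    [0, 0, 0],
    [0, 0, 0],
    [0, 0, 0],
    [0, 0, 0],
    [0, 0, 0],
    [0, 0, 0],
    [0, 0, 0],
    [0, 0, 0],
    [0, 0, 0],
    [0, 0, 0],
    [0, 0, 0]
  ],
  "slide": [
    [0, 0, -0.01],
    [0, 0, -0.03],
    [0, 0, -0.05],
    [-0.003, 0.015, -0.06],
    [-0.008, 0.045, -0.06],
    [-0.013, 0.075, -0.06],
    [-0.018, 0.105, -0.06],
    [-0.023, 0.135, -0.06],
    [-0.027, 0.156, -0.06],
    [-0.028, 0.166, -0.06],
    [-0.028, 0.166, -0.06],
    [-0.028, 0.166, -0.06]
  ],
  "jaw": [15, 15, 15, 15, 15, 15, 15, 15, 15, 15, 15, 15]
}}

```text
t: 4.25
ee_pos: [0.6919, 0.0106, 0.0976]
ee_rot: [-0.0, 0.987, 0.162, -0.0]
force: [0.5, 0.5, -0.8]
opening: 0.0191
finger_force: 15.0
```

Run:
```python
from h import *
o=get_obs(); print(o['ee_pos'],o['opening'],o['finger_force'],o['force'])
go(.693,.0115,.043)
a=read_camera('scene')[160:300,240:400];b=read_camera('side')[120:260,150:310]
cv2.imwrite('pics/a.png',cv2.resize(np.hstack([a,b])[:,:,::-1],None,fx=2.5,fy=2.5,interpolation=cv2.INTER_CUBIC))
```

```text
[0.69188695 0.01057844 0.09759474] 0.01909914038253639 14.998041093349457 [ 0.45571151  0.45146054 -0.80134888]
t 4.25 psi 18.65 slide [ 0.0014 -0.0005  0.0546] rotz None
```

View pics/a.png

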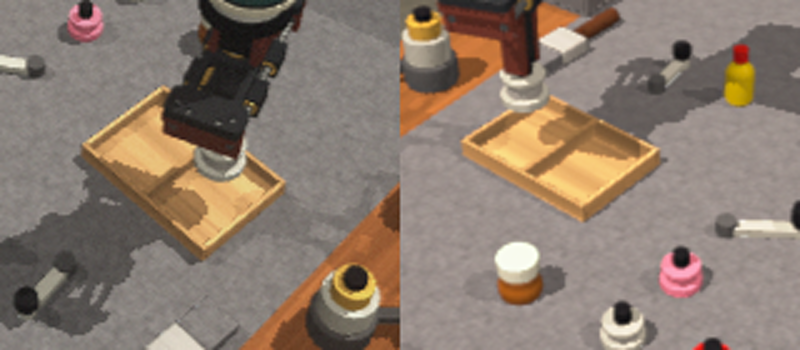

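The large spool hangs upright over the far bay, at about (220,158) in the left half. I'm lowering it.

Emit:
{"fn": "play_rows", "kwargs": {
  "rot": [
    [0, 0, 0],
    [0, 0, 0],
    [0, 0, 0],
    [0, 0, 0],
    [0, 0, 0],
    [0, 0, 0],
    [0, 0, 0],
    [0, 0, 0],
    [0, 0, 0],
    [0, 0, 0],
    [0, 0, 0],
    [0, 0, 0]
  ],
  "slide": [
    [0.001, 0, 0.015],
    [0.001, 0, 0.03],
    [0.001, 0, 0.042],
    [0.001, 0, 0.05],
    [0.001, 0, 0.053],
    [0.001, 0, 0.0545],
    [0.001, 0, 0.0545],
    [0.001, 0, 0.0545],
    [0.001, 0, 0.0545],
    [0.001, 0, 0.0545],
    [0.001, 0, 0.0545],
    [0.001, 0, 0.0545]
  ],
  "jaw": [15, 15, 15, 15, 15, 15, 15, 30, 45, 50, 50, 50]
}}

```text
t: 5.35
ee_pos: [0.6933, 0.011, 0.0434]
ee_rot: [-0.0, 0.987, 0.163, 0.0]
force: [0.1, -1.0, -0.5]
opening: 0.0437
finger_force: 0.0
```

Run:
```python
from h import *
o=get_obs(); print(o['ee_pos'],o['opening'],o['finger_force'],o['force'])
go(.4552,.171,.12);go(.4552,.171,.026)
```

```text
[0.69331519 0.01104586 0.04337776] 0.04372181837014 0.0 [ 0.13428    -0.95114993 -0.53189894]
t 5.35 psi 18.72 slide [-0.1742 -0.2279 -0.0767] rotz None
t 5.35 psi 18.72 slide [-0.1742 -0.2279  0.0173] rotz None
```

Emit:
{"fn": "play_rows", "kwargs": {
  "rot": [
    [0, 0, 0],
    [0, 0, 0],
    [0, 0, 0],
    [0, 0, 0],
    [0, 0, 0],
    [0, 0, 0],
    [0, 0, 0],
    [0, 0, 0],
    [0, 0, 0],
    [0, 0, 0],
    [0, 0, 0],
    [0, 0, 0]
  ],
  "slide": [
    [0, 0, -0.025],
    [0, 0, -0.055],
    [-0.01, -0.013, -0.075],
    [-0.03, -0.039, -0.077],
    [-0.053, -0.07, -0.077],
    [-0.077, -0.1, -0.077],
    [-0.1, -0.131, -0.077],
    [-0.123, -0.161, -0.077],
    [-0.147, -0.192, -0.077],
    [-0.165, -0.216, -0.077],
    [-0.174, -0.228, -0.077],
    [-0.174, -0.228, -0.077]
  ],
  "jaw": [50, 50, 50, 50, 50, 50, 50, 50, 50, 50, 50, 50]
}}

```text
t: 6.35
ee_pos: [0.452, 0.1723, 0.1202]
ee_rot: [-0.0, 0.986, 0.164, -0.001]
force: [-1.1, 0.1, 0.0]
opening: 0.044
finger_force: 0.0
```

Emit:
{"fn": "play_rows", "kwargs": {
  "rot": [
    [0, 0, 0],
    [0, 0, 0]
  ],
  "slide": [
    [0, 0, 0],
    [0, 0, 0]
  ],
  "jaw": [50, 50]
}}

```text
t: 6.52
ee_pos: [0.4573, 0.171, 0.1206]
ee_rot: [0.0, 0.987, 0.163, 0.001]
force: [0.6, -0.4, -0.5]
opening: 0.044
finger_force: 0.0
```

Run:
```python
from h import *
go(.4552,.171,.026)
i=camera_info('wrist'); im=read_camera('wrist'); h=cv2.cvtColor(im,cv2.COLOR_RGB2HSV)
o=get_obs()
# seed: project expected knob top
f=192/np.tan(np.radians(i['vfov']/2)); X=i['R']@np.array([.4552,.171,.038])+i['t']; uv=f*X[:2]/X[2]+[i['cx'],i['cy']]; print('expect',uv)
c,s,_=blob(h[:,:,2]<45,uv); print(c,s,plane('wrist',c,.036,i))
```

```text
t 6.52 psi 18.72 slide [-0.0022 -0.0008  0.0946] rotz None
expect [257.13472392 200.3385316 ]
[260.0704698  199.56040268] [251 189  19  21 298] [0.45600681 0.16885901]
```

Emit:
{"fn": "play_rows", "kwargs": {
  "rot": [
    [0, 0, 0],
    [0, 0, 0],
    [0, 0, 0],
    [0, 0, 0],
    [0, 0, 0],
    [0, 0, 0],
    [0, 0, 0],
    [0, 0, 0],
    [0, 0, 0],
    [0, 0, 0],
    [0, 0, 0],
    [0, 0, 0]
  ],
  "slide": [
    [-0.001, 0, 0.02],
    [-0.001, 0, 0.045],
    [-0.001, 0, 0.07],
    [-0.001, 0, 0.085],
    [-0.001, 0, 0.093],
    [-0.001, 0, 0.093],
    [-0.001, 0, 0.093],
    [-0.001, 0, 0.093],
    [-0.001, 0, 0.093],
    [-0.001, 0, 0.093],
    [-0.001, 0, 0.093],
    [-0.001, 0, 0.093]
  ],
  "jaw": [50, 50, 50, 50, 50, 50, 10, 10, 10, 10, 10, 10]
}}

```text
t: 7.57
ee_pos: [0.4549, 0.171, 0.0279]
ee_rot: [-0.0, 0.987, 0.163, 0.001]
force: [0.2, -1.2, 3.6]
opening: 0.0149
finger_force: 15.0
```

Emit:
{"fn": "play_rows", "kwargs": {
  "rot": [
    [0, 0, 0],
    [0, 0, 0],
    [0, 0, 0],
    [0, 0, 0]
  ],
  "slide": [
    [0, 0, -0.01],
    [0, 0, -0.04],
    [0, 0, -0.07],
    [0, 0, -0.07]
  ],
  "jaw": [10, 10, 10, 10]
}}

```text
t: 7.9
ee_pos: [0.4573, 0.1717, 0.1021]
ee_rot: [-0.0, 0.987, 0.163, 0.004]
force: [0.5, -0.1, -0.4]
opening: 0.0151
finger_force: 15.0
```

Run:
```python
from h import *
o=get_obs(); print(o['ee_pos'],o['opening'],o['finger_force'],o['force'])
go(.613,.0175,.097);
```

```text
[0.45729262 0.17174802 0.10208474] 0.015059114942758422 14.997185468673706 [ 0.4801266  -0.05540738 -0.42442323]
t 7.9 psi 18.74 slide [0.0979 0.1961 0.006 ] rotz None
```

Emit:
{"fn": "play_rows", "kwargs": {
  "rot": [
    [0, 0, 0],
    [0, 0, 0],
    [0, 0, 0],
    [0, 0, 0],
    [0, 0, 0],
    [0, 0, 0],
    [0, 0, 0],
    [0, 0, 0],
    [0, 0, 0],
    [0, 0, 0]
  ],
  "slide": [
    [0.006, 0.012, 0],
    [0.02, 0.04, 0],
    [0.035, 0.07, 0],
    [0.05, 0.1, 0],
    [0.065, 0.13, 0],
    [0.08, 0.16, 0],
    [0.092, 0.183, 0],
    [0.099, 0.196, 0],
    [0.099, 0.196, 0],
    [0.099, 0.196, 0]
  ],
  "jaw": [10, 10, 10, 10, 10, 10, 10, 10, 10, 10]
}}

```text
t: 8.73
ee_pos: [0.6099, 0.0167, 0.096]
ee_rot: [-0.001, 0.987, 0.162, -0.001]
force: [-0.3, -0.0, -0.5]
opening: 0.0151
finger_force: 15.0
```

Run:
```python
from h import *
o=get_obs(); print(o['ee_pos'],o['opening'],o['finger_force'],o['force'])
go(.613,.0175,.032);
```

```text
[0.60992567 0.01668332 0.0960353 ] 0.01514781289196088 14.997874349355698 [-3.37358072e-01 -5.66105323e-05 -4.86825364e-01]
t 8.73 psi 18.65 slide [0.0033 0.0003 0.064 ] rotz None
```

Emit:
{"fn": "play_rows", "kwargs": {
  "rot": [
    [0, 0, 0],
    [0, 0, 0],
    [0, 0, 0],
    [0, 0, 0],
    [0, 0, 0],
    [0, 0, 0],
    [0, 0, 0],
    [0, 0, 0],
    [0, 0, 0],
    [0, 0, 0],
    [0, 0, 0],
    [0, 0, 0]
  ],
  "slide": [
    [0.001, 0, 0.015],
    [0.001, 0, 0.03],
    [0.001, 0, 0.045],
    [0.001, 0, 0.057],
    [0.001, 0, 0.063],
    [0.001, 0, 0.0655],
    [0.001, 0, 0.0655],
    [0.001, 0, 0.0655],
    [0.001, 0, 0.0655],
    [0.001, 0, 0.0655],
    [0.001, 0, 0.0655],
    [0.001, 0, 0.0655]
  ],
  "jaw": [10, 10, 10, 10, 10, 10, 10, 10, 25, 40, 50, 50]
}}

```text
t: 9.73
ee_pos: [0.612, 0.0173, 0.0319]
ee_rot: [0.0, 0.987, 0.163, 0.0]
force: [-0.7, 0.1, -0.1]
opening: 0.0384
finger_force: 0.0
```

Emit:
{"fn": "play_rows", "kwargs": {
  "rot": [
    [0, 0, 0],
    [0, 0, 0],
    [0, 0, 0],
    [0, 0, 0],
    [0, 0, 0]
  ],
  "slide": [
    [0, 0, -0.025],
    [0, 0, -0.055],
    [0, 0, -0.08],
    [0, 0, -0.08],
    [0, 0, -0.08]
  ],
  "jaw": [50, 50, 50, 50, 50]
}}

```text
t: 10.15
ee_pos: [0.6132, 0.0172, 0.1133]
ee_rot: [0.0, 0.987, 0.163, 0.002]
force: [-0.1, 0.2, -0.8]
opening: 0.0439
finger_force: 0.0
```

Run:
```python
from h import *
o=get_obs(); print(o['ee_pos'],o['opening'],o['finger_force'],o['force'])
go(.4277,-.0097,.12,33.4);
```

```text
[0.61320288 0.017191   0.11334433] 0.04388294604535431 0.0 [-0.13163956  0.15728993 -0.76443437]
t 10.15 psi 18.72 slide [-0.1843 -0.0341 -0.0074] rotz -14.7
```

Now to crank_large. After the move I'll check its angle in the wrist view.

Emit:
{"fn": "play_rows", "kwargs": {
  "rot": [
    [0, 0, 0],
    [0, 0, -3],
    [0, 0, -6],
    [0, 0, -9],
    [0, 0, -12],
    [0, 0, -14.7],
    [0, 0, -14.7],
    [0, 0, -14.7],
    [0, 0, -14.7],
    [0, 0, -14.7]
  ],
  "slide": [
    [-0.015, -0.003, -0.005],
    [-0.045, -0.008, -0.007],
    [-0.075, -0.014, -0.007],
    [-0.105, -0.019, -0.007],
    [-0.135, -0.025, -0.007],
    [-0.16, -0.03, -0.007],
    [-0.178, -0.033, -0.007],
    [-0.184, -0.034, -0.007],
    [-0.184, -0.034, -0.007],
    [-0.184, -0.034, -0.007]
  ],
  "jaw": [50, 50, 50, 50, 50, 50, 50, 50, 50, 50]
}}

```text
t: 10.98
ee_pos: [0.4275, -0.0096, 0.1184]
ee_rot: [0.0, 0.958, 0.287, 0.0]
force: [1.2, -0.1, 0.3]
opening: 0.044
finger_force: 0.0
```

Run:
```python
from h import *
go(.4277,-.0097,.004,33.4)
i=camera_info('wrist'); im=read_camera('wrist'); cv2.imwrite('pics/w2.png',im[:,:,::-1])
f=192/np.tan(np.radians(i['vfov']/2))
for X in((.3982,-.0291,.034),(.4571,.0097,.016),(.4277,-.0097,.010)):
    X=i['R']@np.array(X)+i['t']; print(f*X[:2]/X[2]+[i['cx'],i['cy']])
```

```text
t 10.98 psi 33.38 slide [1.000e-04 2.000e-04 1.144e-01] rotz -0.0
[258.44858592 239.10995599]
[258.37534876 148.82431312]
[258.46499454 189.5092577 ]
```

View pics/w2.png

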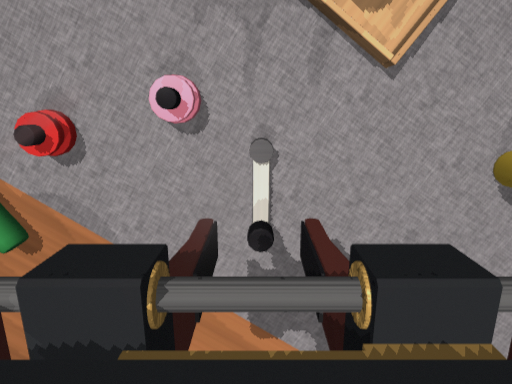

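The arm of crank_large stands vertical in the view: knob (261,236), hub (261,150), lined up with the fingers. I'm descending to grip it.

Emit:
{"fn": "play_rows", "kwargs": {
  "rot": [
    [0, 0, 0],
    [0, 0, 0],
    [0, 0, 0],
    [0, 0, 0],
    [0, 0, 0],
    [0, 0, 0],
    [0, 0, 0],
    [0, 0, 0],
    [0, 0, 0],
    [0, 0, 0],
    [0, 0, 0],
    [0, 0, 0]
  ],
  "slide": [
    [0, 0, 0.02],
    [0, 0, 0.05],
    [0, 0, 0.08],
    [0, 0, 0.1],
    [0, 0, 0.11],
    [0, 0, 0.113],
    [0, 0, 0.113],
    [0, 0, 0.113],
    [0, 0, 0.113],
    [0, 0, 0.113],
    [0, 0, 0.113],
    [0, 0, 0.113]
  ],
  "jaw": [50, 50, 50, 50, 50, 50, 50, 8, 8, 8, 8, 8],
  "squeeze": 25
}}

```text
t: 12.03
ee_pos: [0.4272, -0.0096, 0.0063]
ee_rot: [0.0, 0.958, 0.288, 0.001]
force: [0.8, 0.2, -0.2]
opening: 0.0139
finger_force: 0.3
```

Emit:
{"fn": "play_rows", "kwargs": {
  "rot": [
    [0, 0, 0],
    [0, 0, 0],
    [0, 0, 0],
    [0, 0, 0],
    [0, 0, 0]
  ],
  "slide": [
    [0, 0, -0.01],
    [0, 0, -0.04],
    [0, 0, -0.07],
    [0, 0, -0.1],
    [0, 0, -0.1]
  ],
  "jaw": [8, 8, 8, 8, 8]
}}

```text
t: 12.45
ee_pos: [0.4299, -0.01, 0.1103]
ee_rot: [0.002, 0.958, 0.288, 0.004]
force: [0.9, 0.8, -0.1]
opening: 0.014
finger_force: 25.0
```

Run:
```python
from h import *
o=get_obs(); print(o['ee_pos'],o['opening'],o['finger_force'],o['force'])
a=np.radians(-4.2); yt=np.array([-np.sin(a),np.cos(a)]); c=np.array([.4926,.3758])
print(c+.027*yt,c-.027*yt)
go(*(c+.027*yt),.1,-4.2)
```

```text
[ 0.42993917 -0.01004427  0.11026828] 0.014024117187801347 24.999782145023346 [ 0.85205768  0.83111521 -0.05190358]
[0.49457743 0.40272749] [0.49062257 0.34887251]
t 12.45 psi 33.43 slide [ 0.2813 -0.3089  0.0102] rotz 37.6
```

Emit:
{"fn": "play_rows", "kwargs": {
  "rot": [
    [0, 0, 2],
    [0, 0, 6],
    [0, 0, 10],
    [0, 0, 14],
    [0, 0, 18],
    [0, 0, 22],
    [0, 0, 26],
    [0, 0, 30],
    [0, 0, 34],
    [0, 0, 37.6],
    [0, 0, 37.6],
    [0, 0, 37.6]
  ],
  "slide": [
    [0.012, -0.013, 0],
    [0.037, -0.04, 0],
    [0.063, -0.068, 0],
    [0.089, -0.097, 0],
    [0.115, -0.125, 0],
    [0.141, -0.153, 0],
    [0.167, -0.181, 0],
    [0.193, -0.21, 0],
    [0.219, -0.238, 0],
    [0.245, -0.266, 0],
    [0.268, -0.291, 0],
    [0.283, -0.3075, 0]
  ],
  "jaw": [8, 8, 8, 8, 8, 8, 8, 8, 8, 8, 8, 8]
}}

```text
t: 13.45
ee_pos: [0.4935, 0.4064, 0.105]
ee_rot: [-0.001, 0.999, -0.036, 0.0]
force: [-0.2, -0.2, 0.4]
opening: 0.0134
finger_force: 25.0
```

Emit:
{"fn": "play_rows", "kwargs": {
  "rot": [
    [0, 0, 0],
    [0, 0, 0],
    [0, 0, 0]
  ],
  "slide": [
    [0, 0, 0],
    [0, 0, 0],
    [0, 0, 0]
  ],
  "jaw": [8, 8, 8]
}}

```text
t: 13.7
ee_pos: [0.4925, 0.402, 0.1048]
ee_rot: [0.001, 0.999, -0.036, -0.001]
force: [-0.2, -0.4, -0.5]
opening: 0.0133
finger_force: 25.0
```

Run:
```python
from h import *
o=get_obs(); print(o['ee_pos'],o['opening'],o['finger_force'],o['force'])
go(.4946,.4027,.0093,-4.2)
a=read_camera('scene')[70:210,250:410];b=read_camera('side')[220:360,80:240]
cv2.imwrite('pics/b.png',cv2.resize(np.hstack([a,b])[:,:,::-1],None,fx=2.5,fy=2.5,interpolation=cv2.INTER_CUBIC))
```

```text
[0.4924991  0.40199774 0.10481464] 0.0133172283764802 24.99960422515869 [-0.22035457 -0.38636948 -0.51704228]
t 13.7 psi -4.16 slide [ 0.0022 -0.001   0.0955] rotz 0.0
```

View pics/b.png

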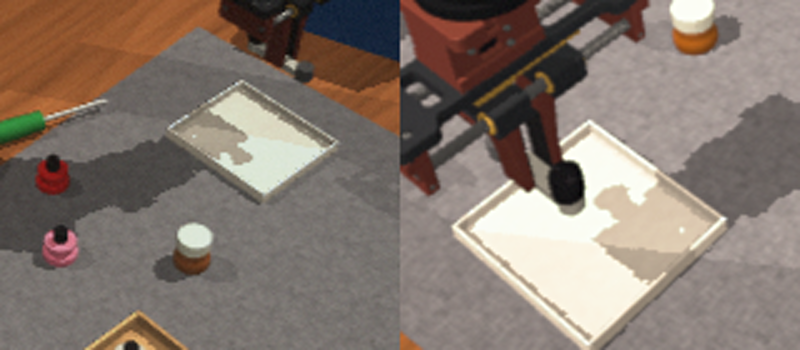

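The crank hangs level or nearly so: hub at (300,70) in the scene half, knob at (567,180) in the side half. I'll check the tilt by projecting where they should be.

Run:
```python
from h import *
def pr(n,X):
    i=camera_info(n);f=192/np.tan(np.radians(i['vfov']/2));X=i['R']@np.array(X)+i['t'];return f*X[:2]/X[2]+[i['cx'],i['cy']]
x,y,z=.4925,.402,.1048-.0063
a=np.radians(-4.2);d=.035*np.array([np.cos(a),np.sin(a)])
for dz in(-.015,0,.015):
  print(dz,'hub scene',(pr('scene',(x+d[0],y+d[1],z+.008+dz))-[250,70])*2.5,'knob side',(pr('side',(x-d[0],y-d[1],z+.022+dz))-[80,220])*2.5+[400,0])
```

```text
-0.015 hub scene [299.65390558  82.38639434] knob side [570.923174   196.27438355]
0 hub scene [301.92516885  71.69441335] knob side [567.27190591 181.46081402]
0.015 hub scene [304.23501259  60.8208147 ] knob side [563.52176639 166.24611296]
```

Emit:
{"fn": "play_rows", "kwargs": {
  "rot": [
    [0, 0, 0],
    [0, 0, 0],
    [0, 0, 0],
    [0, 0, 0],
    [0, 0, 0],
    [0, 0, 0],
    [0, 0, 0],
    [0, 0, 0],
    [0, 0, 0],
    [0, 0, 0],
    [0, 0, 0],
    [0, 0, 0]
  ],
  "slide": [
    [0.002, -0.001, 0.02],
    [0.002, -0.001, 0.045],
    [0.002, -0.001, 0.07],
    [0.002, -0.001, 0.085],
    [0.002, -0.001, 0.092],
    [0.002, -0.001, 0.0955],
    [0.002, -0.001, 0.0955],
    [0.002, -0.001, 0.0955],
    [0.002, -0.001, 0.0955],
    [0.002, -0.001, 0.0955],
    [0.002, -0.001, 0.0955],
    [0.002, -0.001, 0.0955]
  ],
  "jaw": [8, 8, 8, 8, 8, 8, 8, 8, 8, 16, 22, 28]
}}

```text
t: 14.8
ee_pos: [0.4959, 0.4041, 0.0108]
ee_rot: [-0.0, 0.999, -0.036, 0.0]
force: [-1.1, 0.0, -0.6]
opening: 0.022
finger_force: 0.0
```

Emit:
{"fn": "play_rows", "kwargs": {
  "rot": [
    [0, 0, 0],
    [0, 0, 0],
    [0, 0, 0],
    [0, 0, 0],
    [0, 0, 0],
    [0, 0, 0],
    [0, 0, 0]
  ],
  "slide": [
    [0, 0, 0],
    [0, 0, -0.02],
    [0, 0, -0.05],
    [0, 0, -0.08],
    [0, 0, -0.11],
    [0, 0, -0.12],
    [0, 0, -0.12]
  ],
  "jaw": [28, 28, 28, 28, 40, 50, 50]
}}

```text
t: 15.38
ee_pos: [0.4975, 0.4053, 0.1335]
ee_rot: [-0.002, 0.999, -0.036, 0.003]
force: [0.6, -0.0, 0.1]
opening: 0.041
finger_force: 0.0
```

Run:
```python
from h import *
o=get_obs(); print(o['ee_pos'],o['opening'],o['finger_force'],o['force'])
go(.647,-.1708,.13,95.7)
```

```text
[0.49752212 0.40525905 0.13349592] 0.04096077976722173 0.0 [ 0.62052243 -0.04058142  0.13820325]
t 15.38 psi -4.17 slide [0.191  0.5637 0.0022] rotz 80.1
```

Emit:
{"fn": "play_rows", "kwargs": {
  "rot": [
    [0, 0, -2],
    [0, 0, -6],
    [0, 0, -11],
    [0, 0, -16],
    [0, 0, -21],
    [0, 0, -26],
    [0, 0, -31],
    [0, 0, -36],
    [0, 0, -41],
    [0, 0, -46],
    [0, 0, -50]
  ],
  "slide": [
    [0.004, 0.012, 0],
    [0.012, 0.036, 0],
    [0.022, 0.065, 0],
    [0.031, 0.092, 0],
    [0.041, 0.12, 0],
    [0.051, 0.15, 0],
    [0.06, 0.178, 0],
    [0.07, 0.206, 0],
    [0.08, 0.235, 0],
    [0.089, 0.264, 0],
    [0.0955, 0.282, 0]
  ],
  "jaw": [50, 50, 50, 50, 50, 50, 50, 50, 50, 50, 50]
}}

```text
t: 16.3
ee_pos: [0.5693, 0.1129, 0.1281]
ee_rot: [-0.0, 0.92, 0.391, -0.002]
force: [0.4, -0.2, -0.6]
opening: 0.0441
finger_force: 0.0
```

Emit:
{"fn": "play_rows", "kwargs": {
  "rot": [
    [0, 0, -5],
    [0, 0, -10],
    [0, 0, -15],
    [0, 0, -20],
    [0, 0, -25],
    [0, 0, -30],
    [0, 0, -35],
    [0, 0, -40],
    [0, 0, -45],
    [0, 0, -50],
    [0, 0, -50],
    [0, 0, -50]
  ],
  "slide": [
    [-0.016, 0.026, 0],
    [-0.032, 0.052, 0],
    [-0.048, 0.078, 0],
    [-0.063, 0.104, 0],
    [-0.079, 0.13, 0],
    [-0.095, 0.156, 0],
    [-0.111, 0.182, 0],
    [-0.127, 0.208, 0],
    [-0.141, 0.232, 0],
    [-0.151, 0.248, 0],
    [-0.1546, 0.254, 0],
    [-0.1546, 0.254, 0]
  ],
  "jaw": [50, 50, 50, 50, 50, 50, 50, 50, 50, 50, 50, 50]
}}

```text
t: 17.3
ee_pos: [0.644, -0.1734, 0.1281]
ee_rot: [-0.001, 0.672, 0.741, -0.0]
force: [1.0, 0.8, 0.3]
opening: 0.0442
finger_force: 0.0
```

Emit:
{"fn": "play_rows", "kwargs": {
  "rot": [
    [0, 0, 0],
    [0, 0, 0],
    [0, 0, 0]
  ],
  "slide": [
    [0, 0, 0],
    [0, 0, 0],
    [0, 0, 0]
  ],
  "jaw": [50, 50, 50]
}}

```text
t: 17.55
ee_pos: [0.6441, -0.1705, 0.1298]
ee_rot: [-0.001, 0.67, 0.742, -0.0]
force: [-0.6, 0.4, 0.3]
opening: 0.0441
finger_force: 0.0
```

Run:
```python
from h import *
go(.647,-.1708,.004,95.7)
i=camera_info('wrist'); im=read_camera('wrist'); h=cv2.cvtColor(im,cv2.COLOR_RGB2HSV)
cv2.imwrite('pics/w3.png',im[:,:,::-1])
f=192/np.tan(np.radians(i['vfov']/2))
for X in((.650,-.1995,.024),(.6443,-.1421,.016)):
    X=i['R']@np.array(X)+i['t']; print(f*X[:2]/X[2]+[i['cx'],i['cy']])
a=read_camera('scene')[70:210,250:410];b=read_camera('side')[220:360,80:240]
cv2.imwrite('pics/c.png',cv2.resize(np.vstack([np.hstack([a,b]),im[100:240,90:410]])[:,:,::-1],None,fx=2,fy=2,interpolation=cv2.INTER_CUBIC))
```

```text
t 17.55 psi 95.84 slide [-0.0007  0.003   0.1258] rotz 0.1
[262.35595766 223.35262083]
[262.5804129  155.56509255]
```

View pics/c.png

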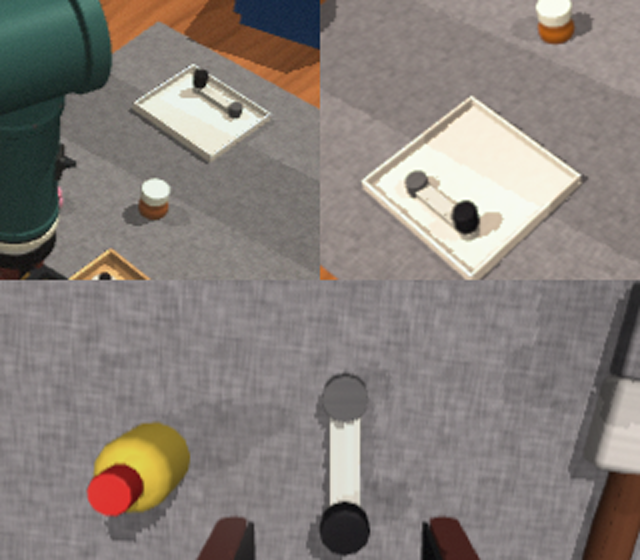

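crank_large lies flat in the white tray near the far wall: knob (200,78), hub (235,110). crank_small is lined up in the wrist view: knob (262,224), hub (262,159). The bottle is clear of the fingers.

Emit:
{"fn": "play_rows", "kwargs": {
  "rot": [
    [0, 0, 0],
    [0, 0, 0],
    [0, 0, 0],
    [0, 0, 0],
    [0, 0, 0],
    [0, 0, 0],
    [0, 0, 0],
    [0, 0, 0],
    [0, 0, 0],
    [0, 0, 0],
    [0, 0, 0],
    [0, 0, 0]
  ],
  "slide": [
    [0, 0.003, 0.02],
    [0, 0.003, 0.05],
    [0, 0.003, 0.08],
    [0, 0.003, 0.105],
    [0, 0.003, 0.12],
    [0, 0.003, 0.1245],
    [0, 0.003, 0.1245],
    [0, 0.003, 0.1245],
    [0, 0.003, 0.1245],
    [0, 0.003, 0.1245],
    [0, 0.003, 0.1245],
    [0, 0.003, 0.1245]
  ],
  "jaw": [50, 50, 50, 50, 50, 50, 50, 8, 8, 8, 8, 8]
}}

```text
t: 18.7
ee_pos: [0.6482, -0.1721, 0.0066]
ee_rot: [0.001, 0.67, 0.742, 0.0]
force: [-0.1, 0.4, 0.9]
opening: 0.0142
finger_force: 0.3
```

Emit:
{"fn": "play_rows", "kwargs": {
  "rot": [
    [0, 0, 0],
    [0, 0, 0],
    [0, 0, 0],
    [0, 0, 0],
    [0, 0, 0],
    [0, 0, 0]
  ],
  "slide": [
    [0, 0, 0],
    [0, 0, -0.01],
    [0, 0, -0.04],
    [0, 0, -0.07],
    [0, 0, -0.1],
    [0, 0, -0.1]
  ],
  "jaw": [8, 8, 8, 8, 8, 8]
}}

```text
t: 19.2
ee_pos: [0.6517, -0.1733, 0.1127]
ee_rot: [0.005, 0.67, 0.742, 0.002]
force: [1.1, -0.4, 0.1]
opening: 0.0133
finger_force: 25.0
```

Run:
```python
from h import *
o=get_obs(); print(o['ee_pos'],o['opening'],o['finger_force'],o['force'])
go(.4906,.3489,.105,175.8)
```

```text
[ 0.65166957 -0.17331083  0.11271792] 0.013305749777285485 24.99980092048645 [ 1.12084553 -0.37874076  0.05772577]
t 19.2 psi 95.83 slide [ 0.5359 -0.1073  0.0043] rotz -80.0
```

Emit:
{"fn": "play_rows", "kwargs": {
  "rot": [
    [0, 0, -1.5],
    [0, 0, -5],
    [0, 0, -9],
    [0, 0, -13],
    [0, 0, -18],
    [0, 0, -23],
    [0, 0, -28],
    [0, 0, -33],
    [0, 0, -37],
    [0, 0, -40]
  ],
  "slide": [
    [0.01, -0.002, 0],
    [0.032, -0.006, 0],
    [0.06, -0.012, 0],
    [0.09, -0.017, 0],
    [0.121, -0.023, 0],
    [0.152, -0.029, 0],
    [0.183, -0.035, 0],
    [0.214, -0.041, 0],
    [0.244, -0.047, 0],
    [0.2665, -0.0515, 0]
  ],
  "jaw": [8, 8, 8, 8, 8, 8, 8, 8, 8, 8]
}}

```text
t: 20.03
ee_pos: [0.566, 0.0906, 0.1042]
ee_rot: [-0.002, 0.373, 0.928, -0.0]
force: [-0.3, -0.6, -0.8]
opening: 0.0137
finger_force: 25.0
```

Emit:
{"fn": "play_rows", "kwargs": {
  "rot": [
    [0, 0, -5],
    [0, 0, -10],
    [0, 0, -15],
    [0, 0, -20],
    [0, 0, -25],
    [0, 0, -30],
    [0, 0, -34],
    [0, 0, -38],
    [0, 0, -40],
    [0, 0, -40],
    [0, 0, -40],
    [0, 0, -40]
  ],
  "slide": [
    [0.026, 0.015, 0],
    [0.053, 0.029, 0],
    [0.08, 0.044, 0],
    [0.107, 0.059, 0],
    [0.134, 0.074, 0],
    [0.16, 0.089, 0],
    [0.186, 0.103, 0],
    [0.211, 0.117, 0],
    [0.23, 0.128, 0],
    [0.237, 0.132, 0],
    [0.237, 0.132, 0],
    [0.237, 0.132, 0]
  ],
  "jaw": [8, 8, 8, 8, 8, 8, 8, 8, 8, 8, 8, 8]
}}

```text
t: 21.03
ee_pos: [0.4904, 0.3471, 0.1048]
ee_rot: [-0.001, 0.036, 0.999, -0.001]
force: [-0.4, -0.4, -0.3]
opening: 0.0136
finger_force: 25.0
```

Emit:
{"fn": "play_rows", "kwargs": {
  "rot": [
    [0, 0, 0],
    [0, 0, 0]
  ],
  "slide": [
    [0, 0, 0],
    [0, 0, 0]
  ],
  "jaw": [8, 8]
}}

```text
t: 21.2
ee_pos: [0.4915, 0.3464, 0.1055]
ee_rot: [-0.0, 0.037, 0.999, -0.0]
force: [0.1, -0.6, -1.0]
opening: 0.0132
finger_force: 25.0
```

Run:
```python
from h import *
o=get_obs(); print(o['ee_pos'],o['opening'],o['finger_force'],o['force'])
go(.4906,.3489,.0093,175.8)
a=read_camera('scene')[60:200,250:410];b=read_camera('side')[220:360,80:240]
cv2.imwrite('pics/d.png',cv2.resize(np.hstack([a,b])[:,:,::-1],None,fx=2.5,fy=2.5,interpolation=cv2.INTER_CUBIC))
```

```text
[0.49154786 0.34635751 0.10545345] 0.013186174287048106 24.999749064445496 [ 0.09995598 -0.56861266 -0.95770793]
t 21.2 psi 175.72 slide [0.0011 0.0025 0.0962] rotz -0.1
```

View pics/d.png

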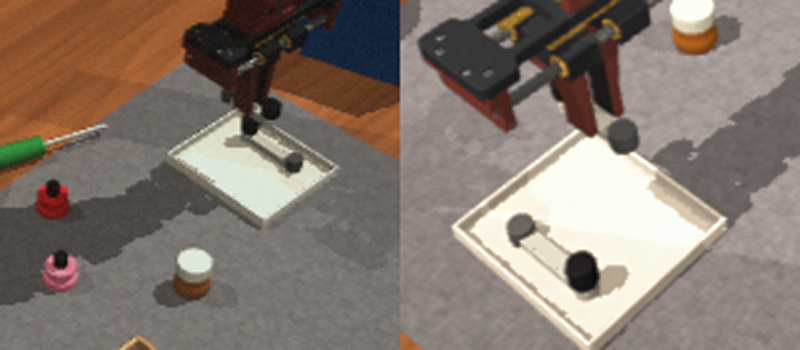

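crank_small, hanging level, is over the near half of the tray and clear of crank_large. I'm lowering it.

Emit:
{"fn": "play_rows", "kwargs": {
  "rot": [
    [0, 0, 0],
    [0, 0, 0],
    [0, 0, 0],
    [0, 0, 0],
    [0, 0, 0],
    [0, 0, 0],
    [0, 0, 0],
    [0, 0, 0],
    [0, 0, 0],
    [0, 0, 0],
    [0, 0, 0],
    [0, 0, 0]
  ],
  "slide": [
    [0.001, 0.002, 0.02],
    [0.001, 0.002, 0.045],
    [0.001, 0.002, 0.07],
    [0.001, 0.002, 0.085],
    [0.001, 0.002, 0.092],
    [0.001, 0.002, 0.0955],
    [0.001, 0.002, 0.0955],
    [0.001, 0.002, 0.0955],
    [0.001, 0.002, 0.0955],
    [0.001, 0.002, 0.0955],
    [0.001, 0.002, 0.0955],
    [0.001, 0.002, 0.0955]
  ],
  "jaw": [8, 8, 8, 8, 8, 8, 8, 8, 8, 16, 22, 28]
}}

```text
t: 22.3
ee_pos: [0.4909, 0.3501, 0.0107]
ee_rot: [0.0, 0.036, 0.999, 0.0]
force: [-0.3, 0.8, 0.5]
opening: 0.0223
finger_force: 0.0
```

Emit:
{"fn": "play_rows", "kwargs": {
  "rot": [
    [0, 0, 0],
    [0, 0, 0],
    [0, 0, 0],
    [0, 0, 0],
    [0, 0, 0],
    [0, 0, 0],
    [0, 0, 0]
  ],
  "slide": [
    [0, 0, 0],
    [0, 0, -0.02],
    [0, 0, -0.05],
    [0, 0, -0.08],
    [0, 0, -0.11],
    [0, 0, -0.12],
    [0, 0, -0.12]
  ],
  "jaw": [28, 28, 28, 28, 40, 50, 50]
}}

```text
t: 22.88
ee_pos: [0.4926, 0.3511, 0.1333]
ee_rot: [0.003, 0.036, 0.999, 0.002]
force: [-0.0, 0.3, -0.5]
opening: 0.0409
finger_force: 0.0
```

Run:
```python
from h import *
o=get_obs(); print(o['ee_pos'],o['opening'],o['finger_force'],o['force'],o['joint_pos'])
go(.4388,-.1608,.13,135.8)
```

```text
[0.4925514  0.35109235 0.13326557] 0.04090821971123794 0.0 [-0.02724366  0.25614062 -0.45037863] [ 5.05045067e-01  4.52689321e-01  1.60321526e+00  1.18820183e-04
  1.07941431e+00 -9.93107371e-01]
t 22.88 psi 175.83 slide [ 0.0164 -0.5145  0.0014] rotz 40.0
```

Emit:
{"fn": "play_rows", "kwargs": {
  "rot": [
    [0, 0, 1],
    [0, 0, 3],
    [0, 0, 6],
    [0, 0, 9],
    [0, 0, 12],
    [0, 0, 15],
    [0, 0, 18],
    [0, 0, 20],
    [0, 0, 20]
  ],
  "slide": [
    [0, -0.012, 0],
    [0.001, -0.04, 0],
    [0.002, -0.072, 0],
    [0.003, -0.105, 0],
    [0.004, -0.138, 0],
    [0.005, -0.171, 0],
    [0.006, -0.204, 0],
    [0.008, -0.235, 0],
    [0.0085, -0.257, 0]
  ],
  "jaw": [50, 50, 50, 50, 50, 50, 50, 50, 50]
}}

```text
t: 23.63
ee_pos: [0.4599, 0.0913, 0.1279]
ee_rot: [-0.003, 0.211, 0.977, -0.001]
force: [0.2, 0.4, -0.3]
opening: 0.044
finger_force: 0.0
```

Emit:
{"fn": "play_rows", "kwargs": {
  "rot": [
    [0, 0, 3],
    [0, 0, 6],
    [0, 0, 9],
    [0, 0, 12],
    [0, 0, 15],
    [0, 0, 18],
    [0, 0, 20],
    [0, 0, 20],
    [0, 0, 20],
    [0, 0, 20],
    [0, 0, 20],
    [0, 0, 20]
  ],
  "slide": [
    [-0.009, -0.027, 0],
    [-0.019, -0.057, 0],
    [-0.029, -0.088, 0],
    [-0.039, -0.119, 0],
    [-0.049, -0.15, 0],
    [-0.059, -0.181, 0],
    [-0.069, -0.21, 0],
    [-0.077, -0.233, 0],
    [-0.0804, -0.2445, 0],
    [-0.0804, -0.2445, 0],
    [-0.0804, -0.2445, 0],
    [-0.0804, -0.2445, 0]
  ],
  "jaw": [40, 40, 40, 40, 40, 40, 40, 40, 40, 40, 40, 40]
}}

```text
t: 24.63
ee_pos: [0.4355, -0.1603, 0.1294]
ee_rot: [-0.001, 0.376, 0.927, 0.0]
force: [0.4, 0.3, -0.0]
opening: 0.0351
finger_force: 0.0
```

Run:
```python
from h import *
o=get_obs(); print(o['ee_pos'],o['opening'],o['force'])
go(.4388,-.1608,.02)
i=camera_info('wrist'); im=read_camera('wrist'); h=cv2.cvtColor(im,cv2.COLOR_RGB2HSV)
f=192/np.tan(np.radians(i['vfov']/2))
for z in(.04,.004):
    X=i['R']@np.array([.4388,-.1608,z])+i['t']; uv=f*X[:2]/X[2]+[i['cx'],i['cy']]; print(uv)
c,s,l=blob(cv2.inRange(h,(15,90,60),(38,255,255))>0,uv); p=np.argwhere(l)[:,::-1].astype(np.float32); (cc,r)=cv2.minEnclosingCircle(p); print(c,s,cc,r,plane('wrist',cc,.004,i))
a=read_camera('scene')[60:200,250:410];b=read_camera('side')[220:360,80:240]
cv2.imwrite('pics/e.png',cv2.resize(np.vstack([np.hstack([a,b]),im[100:240,90:410]])[:,:,::-1],None,fx=2,fy=2,interpolation=cv2.INTER_CUBIC))
```

```text
[ 0.43554923 -0.16030796  0.12935823] 0.03508921707594725 [ 0.43935003  0.32751024 -0.02191115]
t 24.63 psi 135.83 slide [-0.003   0.0019  0.1094] rotz None
[261.59674344 198.76791194]
[261.27075354 188.42778385]
[258.43433653 188.26675787] [ 235  166   48   47 1462] (258.5, 189.15625) 24.07990264892578 [ 0.43753938 -0.16306425]
```

View pics/e.png

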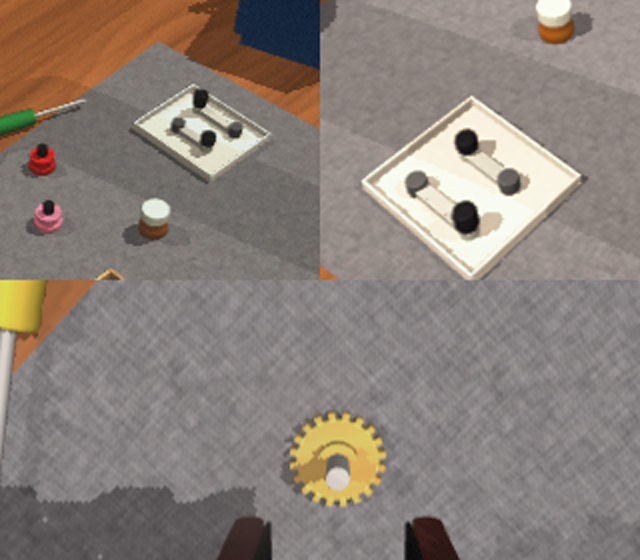

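Both cranks lie flat and side by side in the white tray, knobs up. The gear is at (258,189) in the wrist view with its shaft top about (259,199), so I'm gripping the shaft.

Emit:
{"fn": "play_rows", "kwargs": {
  "rot": [
    [0, 0, 0],
    [0, 0, 0],
    [0, 0, 0],
    [0, 0, 0],
    [0, 0, 0],
    [0, 0, 0],
    [0, 0, 0],
    [0, 0, 0],
    [0, 0, 0],
    [0, 0, 0],
    [0, 0, 0],
    [0, 0, 0]
  ],
  "slide": [
    [-0.003, 0.001, 0.02],
    [-0.003, 0.001, 0.05],
    [-0.003, 0.001, 0.08],
    [-0.003, 0.001, 0.1],
    [-0.003, 0.001, 0.108],
    [-0.003, 0.001, 0.109],
    [-0.003, 0.001, 0.109],
    [-0.003, 0.001, 0.109],
    [-0.003, 0.001, 0.109],
    [-0.003, 0.001, 0.109],
    [-0.003, 0.001, 0.109],
    [-0.003, 0.001, 0.109]
  ],
  "jaw": [40, 40, 40, 40, 40, 40, 40, 4, 4, 4, 4, 4],
  "squeeze": 20
}}

```text
t: 25.78
ee_pos: [0.4399, -0.1635, 0.0219]
ee_rot: [0.001, 0.376, 0.927, -0.0]
force: [-0.1, 0.3, 6.3]
opening: 0.0093
finger_force: 20.0
```

Emit:
{"fn": "play_rows", "kwargs": {
  "rot": [
    [0, 0, 0],
    [0, 0, 0],
    [0, 0, 0],
    [0, 0, 0],
    [0, 0, 0],
    [0, 0, 0],
    [0, 0, 0]
  ],
  "slide": [
    [0, 0, 0],
    [0, 0, -0.01],
    [0, 0, -0.04],
    [0, 0, -0.07],
    [0, 0, -0.09],
    [0, 0, -0.09],
    [0, 0, -0.09]
  ],
  "jaw": [4, 4, 4, 4, 4, 4, 4]
}}

```text
t: 26.37
ee_pos: [0.4402, -0.1636, 0.1121]
ee_rot: [0.001, 0.376, 0.927, -0.0]
force: [0.0, -0.6, -0.8]
opening: 0.0095
finger_force: 20.0
```

Run:
```python
from h import *
o=get_obs(); print(o['ee_pos'],o['opening'],o['finger_force'],o['force'])
go(.5013,-.3669,.11)
```

```text
[ 0.44015907 -0.16363716  0.11211512] 0.009530635898849284 19.999922811985016 [ 0.02756542 -0.62540895 -0.83009609]
t 26.37 psi 135.82 slide [-0.1855 -0.1032  0.0026] rotz None
```

Emit:
{"fn": "play_rows", "kwargs": {
  "rot": [
    [0, 0, 0],
    [0, 0, 0],
    [0, 0, 0],
    [0, 0, 0],
    [0, 0, 0],
    [0, 0, 0],
    [0, 0, 0],
    [0, 0, 0],
    [0, 0, 0],
    [0, 0, 0],
    [0, 0, 0]
  ],
  "slide": [
    [-0.01, -0.006, 0],
    [-0.033, -0.018, 0],
    [-0.058, -0.032, 0],
    [-0.083, -0.046, 0],
    [-0.108, -0.06, 0],
    [-0.133, -0.074, 0],
    [-0.157, -0.087, 0],
    [-0.176, -0.098, 0],
    [-0.1855, -0.103, 0],
    [-0.1855, -0.103, 0],
    [-0.1855, -0.103, 0]
  ],
  "jaw": [4, 4, 4, 4, 4, 4, 4, 4, 4, 4, 4]
}}

```text
t: 27.28
ee_pos: [0.4996, -0.3657, 0.1096]
ee_rot: [-0.001, 0.376, 0.926, 0.001]
force: [0.6, 0.7, -0.9]
opening: 0.0094
finger_force: 20.0
```

Emit:
{"fn": "play_rows", "kwargs": {
  "rot": [
    [0, 0, 0],
    [0, 0, 0]
  ],
  "slide": [
    [0, 0, 0],
    [0, 0, 0]
  ],
  "jaw": [4, 4]
}}

```text
t: 27.45
ee_pos: [0.4999, -0.3646, 0.1106]
ee_rot: [-0.001, 0.376, 0.927, 0.0]
force: [0.6, -0.1, -0.8]
opening: 0.0093
finger_force: 20.0
```

Run:
```python
from h import *
o=get_obs(); print(o['ee_pos'],o['opening'],o['finger_force'],o['force'])
go(.5013,-.3669,.025)
a=read_camera('scene')[200:340,70:230];b=read_camera('side')[60:200,250:410]
cv2.imwrite('pics/f.png',cv2.resize(np.hstack([a,b])[:,:,::-1],None,fx=2.5,fy=2.5,interpolation=cv2.INTER_CUBIC))
```

```text
[ 0.49986536 -0.36455377  0.11063879] 0.009334641183363204 19.999997913837433 [ 0.64945715 -0.07220464 -0.78057224]
t 27.45 psi 135.87 slide [-0.0028 -0.0007  0.0856] rotz None
```

View pics/f.png

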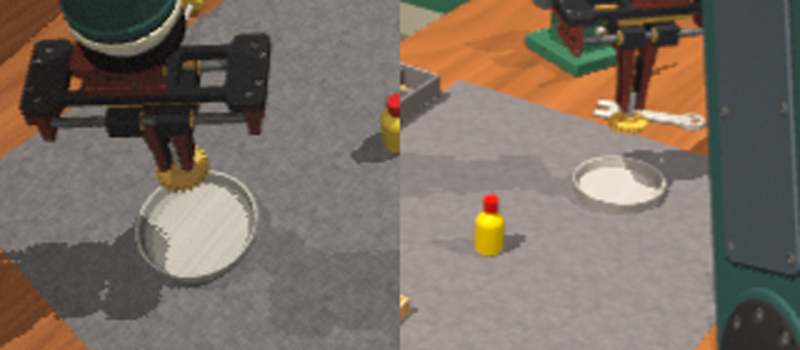

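The gear hangs level over the dish, at about (183,172) in the left half. I'm lowering it to the dish floor.

Emit:
{"fn": "play_rows", "kwargs": {
  "rot": [
    [0, 0, 0],
    [0, 0, 0],
    [0, 0, 0],
    [0, 0, 0],
    [0, 0, 0],
    [0, 0, 0],
    [0, 0, 0],
    [0, 0, 0],
    [0, 0, 0],
    [0, 0, 0],
    [0, 0, 0],
    [0, 0, 0]
  ],
  "slide": [
    [-0.002, 0, 0.02],
    [-0.002, 0, 0.045],
    [-0.002, 0, 0.065],
    [-0.002, 0, 0.077],
    [-0.002, 0, 0.083],
    [-0.002, 0, 0.0855],
    [-0.002, 0, 0.0855],
    [-0.002, 0, 0.0855],
    [-0.002, 0, 0.0855],
    [-0.002, 0, 0.0855],
    [-0.002, 0, 0.0855],
    [-0.002, 0, 0.0855]
  ],
  "jaw": [4, 4, 4, 4, 4, 4, 4, 4, 4, 12, 24, 36]
}}

```text
t: 28.55
ee_pos: [0.5024, -0.368, 0.0262]
ee_rot: [0.0, 0.376, 0.927, -0.0]
force: [-0.4, 1.3, 0.3]
opening: 0.0205
finger_force: 0.0
```

Emit:
{"fn": "play_rows", "kwargs": {
  "rot": [
    [0, 0, 0],
    [0, 0, 0],
    [0, 0, 0],
    [0, 0, 0],
    [0, 0, 0],
    [0, 0, 0],
    [0, 0, 0],
    [0, 0, 0],
    [0, 0, 0],
    [0, 0, 0]
  ],
  "slide": [
    [0, 0, 0],
    [0, 0, -0.02],
    [0, 0, -0.05],
    [0, 0, -0.08],
    [0, 0, -0.11],
    [0, 0, -0.14],
    [0, 0, -0.16],
    [0, 0, -0.16],
    [0, 0, -0.16],
    [0, 0, -0.16]
  ],
  "jaw": [40, 40, 40, 40, 40, 40, 40, 40, 40, 40]
}}

```text
t: 29.38
ee_pos: [0.5015, -0.3672, 0.1846]
ee_rot: [-0.001, 0.376, 0.927, 0.0]
force: [0.4, -0.3, -0.3]
opening: 0.0354
finger_force: 0.0
```

Run:
```python
from h import *
o=get_obs(); print(o['ee_pos'],o['opening'],o['force'])
a=read_camera('scene')[70:340,70:390];b=read_camera('side')[80:350,80:400]
cv2.imwrite('pics/g.png',cv2.resize(np.hstack([a,b])[:,:,::-1],None,fx=1.25,fy=1.25,interpolation=cv2.INTER_CUBIC))
```

```text
[ 0.50147318 -0.36716798  0.18464332] 0.03537594230225578 [ 0.429239   -0.27650676 -0.33987881]
```

View pics/g.png

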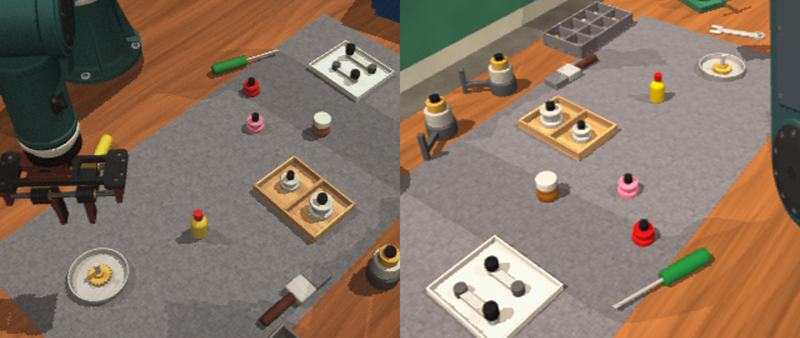

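Everything is in place. The spools stand one per bay at (289,182) and (320,206), both cranks lie flat in the white tray, and the gear is in the dish at (98,272) with its shaft up. The bottle and jar are still standing, and the arm is clear.

```bash
python3 -c "
from station import *
print(job_done())"
```

```text
the job is handed in; nothing more can be done
None
```

The job is handed in after about 29 s of robot time: one spool stands upright in each bay, both cranks lie flat with knobs up in the white tray, the gear is in the dish with its shaft up, and the bottle, jar and look-alikes were left alone.

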